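Slide the sample carrier under the hold-down spring of a shaker and start it

ROBOT

A 7-joint arm with a two-finger parallel gripper is mounted at the origin on the work surface. World frame = base frame: x ahead of the robot, y to its left, z up, the work surface at z = 0. Lengths are in m, angles in rad, forces in N, time in s.
With the tool pointing down it reaches from about 0.4 to 0.85 m from the base axis. Payload 4.5 kg.
Tool frame: the origin (TCP) lies midway between the tips of the shut fingers; the grasp point (between the pads) lies 19 mm behind it; x points along the fingers, y is the direction in which the jaws open and shut, and the axes are right-handed (so a half turn about x gives the same grasp; the last joint's range is limited). The gripper opens to 88 mm and grips with 3 to 60 N. Pads are 18 mm wide; open, the fingers measure 123 mm over their backs; the gripper's body (75 mm by 187 mm) begins 45 mm behind the grasp point.
Start: joints at [1.244, 0.689, -0.195, 1.565, 0.157, 0.902, -0.215], TCP at [0.221, -0.585, 0.239] pointing down, gripper open.
Joint ranges: [-3.01, 3.01], [-0.46, 2.08], [-1.47, 1.51], [0.13, 2.56], [-1, 4.14], [0.04, 2.09], [-2.66, 2.66]. Speed limits (rad/s): [2.57, 2.57, 3.14, 3.14, 3.14, 3.14, 3.14].

INTERFACE

Orientations are given as a unit quaternion [w, x, y, z].
In Python, from workcell import robot, cams gives the robot as it stands.
- The arm moves only by the tool send_rows, never from a script. Its argument "motion" is a list of rows, each a list of 2 entries, a list of its own where there are three numbers: the shift along the tool's x, y, z in mm, then the turn, a rotation vector about the tool's x, y, z in degrees. In form: [[[tx, ty, tz], [rx, ry, rz]], ...]. A call has 1 to 8 rows; each row shifts and turns the commanded pose from where the row before left it, along the tool's axes as they then stand; what a row does not reach is not made up. A row lasts 1/10 s, in which the tool goes at most 50 mm and 8.59 degrees, less where a joint would pass 70% of its speed; a pose out of reach is approached as far as the arm can. A call with a gripper value outside its range is refused whole. "fingers" is the opening in per cent of the stroke, from 0 (shut) to 100 (fully open), set as the call begins (left out, the last holds). The fingers move at their own pace and stop on an object; "squeeze" is the grip in N (left out, the last holds). Time passes only in rows, so rows that do not move let the fingers close. It gives the time, the measured TCP pose, the force and the opening at its end, in the units of the state.
- robot.observe(): the state, without advancing time (a new reading comes with each control period).
- cams.capture(name): name is "scene" or "side" or "wrist"; returns (picture, depth): 400x640x3 uint8, red, green, blue; 400x640 float32, m along the optical axis (not along the pixel's ray), 0 where there is no reading.
- cams.camera_params(name): a dict with "vertical_fov" (degrees; the focal length in pixels is half the picture's height over the tangent of half this angle, whatever the lens; pixels are square), "cx", "cy" (the principal point, pixels), "cam_to_world" (4x4, takes a point from camera to world coordinates); the wrist camera has in their place "T_tool_cam" (4x4, takes a point from camera to tool coordinates, whose origin is the TCP and whose axes are the tool frame's). Camera axes: x right, y down, z forward; pixel columns grow to the right and rows downward; lengths in m; the calibration is good to about 2 mm. The wrist camera is an equidistant fisheye: a pixel r from the principal point sees the ray r / f radians off the axis. A picture is of the moment at which its call begins: read the wrist's pose just before it. camera_params takes no time and is no camera call.
- robot.job_done(): hands the job in, once; it reports no verdict.
Trained networks look in the newest picture that a camera, given by its name, has taken for a name from the list of things; names that differ only in an ending like _2 or _b are one class to them, and where a whole thing is asked for, a point or a joint stands for the part that bears it (a point fixed in the world has none). Each returns a list of dicts, best first, with "score" (0 to 1); they miss things now and then, are a little off and sometimes report something else, mostly with a low value. They report only what shows in the picture. A call takes as long as a camera call. They do not tell look-alikes from the thing itself.
- cams.silhouettes(thing, camera): "region" (400x640 bool, what is visible of it) and "extent" ([left, top, right, bottom] in pixels, round what is visible of it).
The state is a dict: "clock": time; "qpos": joint angles; "joint_velocities": joint speeds; "tau": joint torques, N m; "position": TCP position; "tcp_rot": TCP orientation; "force": force on the tool from outside, world axes, zero at the start; "moment": the same for the moment, N m; "opening": opening from 0.0 (shut) to 1.0 (fully open).
Only numpy, scipy, OpenCV 4.12 (cv2) and the standard library are available. Lean on these libraries where they do the work, as an engineer would, in place of code of your own. Each camera call takes 0.05 s, during which the arm holds its last target. There are 200 camera calls.

TASK

With the fingertips, press the sample carrier down hard onto the shaker's sprung bed and, keeping it pressed, slide it under the red gate bar and the leaf spring until it is fully home against the end stop. Take your hand off it, then press the green start button all the way down and let it go. Do not pick the carrier up, and leave all the other things where they stand.

Things in the scene. Friction and masses are not known exactly. Their poses are not given: they have to be found in the camera images.
- shaker: Fixed dark blue bench shaker, 250 (x) by 240 (y) by 70 mm high, white top; origin at the centre of its underside, on the table; x is the sliding direction, from the loading end (nearer the robot) to the end stop; z up. Place and yaw vary. On top, in its frame: a channel along x between two aluminium rails, inner faces at y = -52 and +52 mm, tops at z = 98 mm, with the sprung bed as its floor.
- carrier: Sample carrier, 126 (x) by 100 (y) mm, about 160 g; origin at the centre of its underside, x the sliding direction. Front 82 mm: white block with orange and green wells, 16 mm high. It starts flat on the raised bed, front edge 6 to 32 mm short of the gate bar, 6 mm too high to go under. Home: front edge on the end stop, origin at shaker x = 37 mm; let go there, the bed lifts it to the gate bar.
- tread (a point): Middle of the top of the carrier's grey ribbed thumb tread: its rear 44 mm (carrier x = -63 to -19 mm), only 7 mm high, over its whole width. The 9 mm step up to the white block, 22 mm ahead of this point, faces the loading end: a finger standing on the tread can press down and push forward against it. At z = 97 mm with the bed up, 83 mm with it pressed to the bottom.
- bed (a joint): Black sprung bed under the carrier, 221 by 100 mm: how far it is pressed down, 0 (up, its top at z = 90 mm) to 0.014 m (bottom, top at z = 76 mm). It goes straight down without tilting. A finger on the carrier needs about 4 N to start it, 8 N for 6 mm and 14 N to reach the bottom. Press it 8 to 12 mm for the carrier to pass the gate.
- leaf (a joint): Steel leaf spring tongue, 40 mm wide, hinged behind the gate bar and sloping down towards the end stop, its tip at shaker x = 88 mm: angle in rad, 0 at rest, about 0.2 with the carrier home beneath it. It presses on the top of the carrier with 1.5 to 4 N.
- gate (a point): Middle of the lower front edge of the red gate bar that crosses the channel, 100 mm above the table, at shaker x = 40 mm. The bar is 12 mm deep (x = 40 to 52 mm), its top at z = 112 mm (114 mm at the end posts); behind it is the leaf spring.
- stop (a point): Middle of the dark end stop's face across the channel, at shaker x = 100 mm, y = 0, 100 mm above the table; the stop's top is at z = 107 mm.
- start (a joint): Green start button, 28 mm across, in a 44 mm black ring on the shaker's right strip (-y side of the channel): travel pressed straight down, 0 to 0.006 m; about 5 N takes it all the way down, and it springs back.
- start_top (a point): Centre of the green button's top, 92 mm above the table when not pressed; it moves with the button. In the shaker's frame x = -70, y = -92 mm.
- amber: one of the bystanders: a loose thing that stays where it stands. Amber bottle with a black cap, 48 mm across, 105 mm high, standing beside the shaker; origin at the centre of its underside.
- beaker: one of the bystanders: a loose thing that stays where it stands. Clear beaker, 60 mm across, 80 mm high; origin at the centre of its underside.
- jar: one of the bystanders: a loose thing that stays where it stands. White jar with a blue lid, 48 mm across, 60 mm high; origin at the centre of its underside.
- stopper: one of the bystanders: a loose thing that stays where it stands. Black rubber stopper, 36 mm across, 30 mm high, standing on its small end; origin at the centre of its underside.
- mortar: one of the bystanders: a loose thing that stays where it stands. White bowl, 84 mm across, 45 mm high; origin at the centre of its underside.
- driver: one of the bystanders: a loose thing that stays where it stands. Screwdriver, 150 mm long, lying behind the shaker.
- vial: one of the bystanders: a loose thing that stays where it stands. Green glass vial, 22 mm across, 35 mm high, standing on the shaker's left strip (+y side of the channel) near its far end; origin at the centre of its underside, 70 mm above the table.
There are look-alikes about, which are no part of the job. There is more than one size of the carrier; the one meant has the size given above.

How it is judged:
By the outcome, as a careful person would: the job done as asked, in the order asked, and still so for the second after the job is handed in, with the robot touching nothing.
It also fails if it takes over 51 s, if anything falls off the work surface, if the arm or the gripper's body presses on something with over 40 N, if the wrist force passes 120 N, or if a joint passes its speed limit or range.

## Working session

There is one attempt and no reset: what is moved stays moved. The work goes in short steps, Python scripts to look and compute and a tool call to move; the robot and the scene stay as the last step left them, time stands still between calls to the robot, and variables do not carry over. Pictures are saved under pics/ and viewed, about 8 in all and at most 12, crops included, and the job is handed in when it is done.

Besides the shell and the picture viewer there is one more tool, called after ">>>" by a JSON object that holds its "method" and its "body", one argument or row to a line. send_rows: Moves the arm, as the interface text tells. Its arguments: {"type":"object","properties":{"motion":{"type":"array","items":{"type":"array"}},"fingers":{"type":"number"},"squeeze":{"type":"number"}},"required":["motion"]}

```bash
ls; mkdir -p pics
cat > h.py <<'E'
import numpy as np, cv2
from workcell import robot, cams
from scipy.spatial.transform import Rotation as R
def pts(name, d, mask):
    p=cams.camera_params(name); f=200/np.tan(np.radians(p['vertical_fov'])/2)
    v,u=np.nonzero(mask&(d>0)); z=d[v,u]
    P=np.c_[(u-p['cx'])/f*z,(v-p['cy'])/f*z,z]; T=np.array(p['cam_to_world'])
    return P@T[:3,:3].T+T[:3,3]
def save(n,im): cv2.imwrite('pics/'+n+'.png',im[:,:,::-1])
E
python3 - <<'E'
from h import *
print(robot.observe())
for c in('scene','side'):
    im,d=cams.capture(c); save(c+'0',im); np.savez('pics/'+c+'0.npz',im=im,d=d)
    p=cams.camera_params(c); print(c,p['vertical_fov'],np.round(p['cam_to_world'],3).tolist())
    for t in('shaker','carrier','start','gate','stop','bed','amber','beaker','jar','vial','mortar','stopper','driver'):
        for r in cams.silhouettes(t,c)[:3]:
            P=pts(c,d,r['region'])
            if len(P): print(t,round(r['score'],2),np.round(r['extent']).tolist(),np.round(np.median(P,0),3),np.round(P.max(0),3))
E
```

```text
pics
{'clock': 0.0, 'qpos': array([ 1.24381613,  0.68997724, -0.19448184,  1.56635102,  0.15732566,
        0.90249488, -0.2150542 ]), 'joint_velocities': array([-4.12685988e-05, -7.04466164e-04,  3.75645083e-04,  4.13740300e-04,
       -6.21364345e-04,  1.85956588e-03,  8.28473204e-04]), 'tau': array([ 1.41797136e-03, -5.27562904e+01, -1.26653899e+00, -1.53429633e+01,
       -5.26217173e-02,  6.60844307e-03,  1.97380068e-04]), 'position': array([ 0.2203343 , -0.5841959 ,  0.23791157]), 'tcp_rot': array([-0.1262813 , -0.69544837, -0.12753238,  0.69580176]), 'force': array([ 0.75558284, -0.62868524,  0.52707046]), 'moment': array([ 0.03192208, -0.01727934, -0.02396918]), 'opening': 1.0007734700985813}
scene 57.791472000330536 [[-0.007, 0.57, -0.822, 1.3], [1.0, 0.023, 0.007, 0.045], [0.023, -0.822, -0.57, 0.603], [0.0, 0.0, 0.0, 1.0]]
shaker 0.56 [245.0, 174.0, 365.0, 273.0] [0.678 0.004 0.07 ] [0.74  0.146 0.115]
carrier 0.67 [290.0, 173.0, 313.0, 178.0] [ 0.317 -0.022  0.011] [0.468 0.013 0.089]
carrier 0.65 [133.0, 176.0, 218.0, 216.0] [ 0.453 -0.355  0.021] [ 0.526 -0.264  0.025]

[... 1893 characters left out ...]
0] [0.493 0.179 0.027] [0.531 0.194 0.035]
beaker 0.91 [312.0, 138.0, 331.0, 168.0] [ 0.704 -0.17   0.055] [ 0.747 -0.144  0.082]
jar 0.62 [345.0, 157.0, 359.0, 180.0] [ 0.594 -0.19   0.048] [ 0.651 -0.121  0.088]
vial 0.68 [344.0, 157.0, 359.0, 178.0] [ 0.594 -0.191  0.05 ] [ 0.651 -0.174  0.063]
vial 0.58 [253.0, 161.0, 369.0, 251.0] [0.552 0.057 0.07 ] [0.802 0.185 0.115]
vial 0.46 [265.0, 194.0, 270.0, 209.0] [0.638 0.114 0.095] [0.652 0.122 0.107]
mortar 0.76 [244.0, 265.0, 277.0, 294.0] [0.498 0.277 0.029] [0.556 0.325 0.048]
stopper 0.56 [285.0, 250.0, 299.0, 264.0] [0.492 0.178 0.028] [0.512 0.194 0.035]
driver 0.57 [245.0, 172.0, 272.0, 205.0] [0.772 0.04  0.018] [0.82  0.124 0.028]
```

Run:
```python
from h import *
a=np.load('pics/scene0.npz')['im'][160:310,185:435]; b=np.load('pics/side0.npz')['im'][130:300,235:475]
a=cv2.resize(a,(500,300),interpolation=2);b=cv2.resize(b,(480,340),interpolation=2)
save('crop1',np.vstack([cv2.resize(a,(600,260+0)),cv2.resize(b,(480,340))[:, :][:, :] if 0 else np.pad(b,((0,0),(0,120),(0,0)))]))
# heightmap points
A=[]
for c in('scene','side'):
    z=np.load(f'pics/{c}0.npz'); P=pts(c,z['d'],np.ones((400,640),bool)); col=z['im'][z['d']>0]
    m=(P[:,0]>.38)&(P[:,0]<.83)&(abs(P[:,1])<.22)&(P[:,2]>.04)&(P[:,2]<.14)
    P=P[m];col=col[m].astype(int); np.savez(f'pics/{c}_p.npz',P=P,col=col)
    t=P[abs(P[:,2]-.07)<.004]; print(c,'white top rect',cv2.minAreaRect((t[:,:2]*1000).astype(np.float32)),np.median(t[:,2]))
    red=(col[:,0]>130)&(col[:,1]<70)&(col[:,2]<70); 
    q=P[red]; print('red',len(q)); 
    if len(q): print(cv2.minAreaRect((q[:,:2]*1000).astype(np.float32)),np.percentile(q[:,2],[5,50,95]))
    g=(col[:,1]>col[:,0]*1.5)&(col[:,1]>col[:,2]*1.4)&(col[:,1]>70); q=P[g]; 
    for cl in (q[q[:,1]<-.06],q[(q[:,1]>-.06)&(q[:,1]<.08)],q[q[:,1]>.08]):
        if len(cl): print('green',len(cl),np.round(np.median(cl,0),4),np.round(cl.min(0),3),np.round(cl.max(0),3))
```

```text
scene white top rect ((593.9328002929688, -18.843780517578125), (248.7671661376953, 429.9549560546875), 15.303671836853027) 0.06954952872326858
red 0
green 39 [ 0.5466 -0.1085  0.0913] [ 0.537 -0.119  0.088] [ 0.558 -0.098  0.093]
green 64 [0.5963 0.0006 0.106 ] [ 0.575 -0.042  0.104] [0.615 0.042 0.108]
green 10 [0.6469 0.1078 0.1043] [0.642 0.101 0.103] [0.653 0.113 0.106]
side white top rect ((591.3209838867188, -17.507919311523438), (247.35287475585938, 434.03076171875), 15.732175827026367) 0.06899646830420958
red 67
((633.3877563476562, 10.00594711303711), (10.941096305847168, 91.76407623291016), 16.38479995727539) [0.10704371 0.11056142 0.11336054]
green 44 [ 0.5431 -0.1071  0.0907] [ 0.531 -0.13   0.077] [ 0.555 -0.093  0.094]
green 60 [0.5953 0.0022 0.1052] [ 0.573 -0.042  0.101] [0.616 0.04  0.11 ]
green 35 [0.6446 0.1086 0.1034] [0.635 0.085 0.083] [0.658 0.119 0.108]
```

View pics/crop1.png

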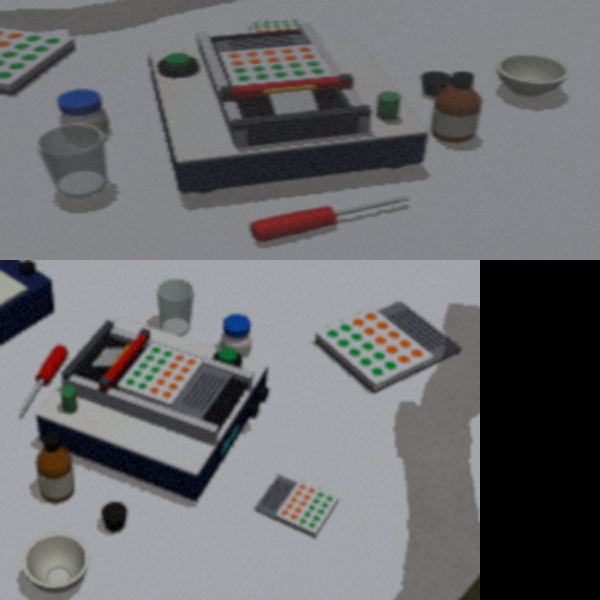

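```bash
cat >> h.py <<'E'
def sh(P,pose):
    c,s=np.cos(pose[2]),np.sin(pose[2]); d=P[:,:2]-pose[:2]
    return np.c_[d@[c,s],d@[-s,c],P[:,2]]
def wd(p,pose):
    c,s=np.cos(pose[2]),np.sin(pose[2]); return np.array([pose[0]+c*p[0]-s*p[1],pose[1]+s*p[0]+c*p[1],p[2]])
def plan(target,yaw):
    s=robot.observe(); q=s['tcp_rot']; Rc=R.from_quat(q,scalar_first=True)
    c,sn=np.cos(yaw),np.sin(yaw); Rt=R.from_matrix(np.c_[[0,0,-1],[-sn,c,0],[c,sn,0]])
    print('clock',round(s['clock'],2),'pos',np.round(s['position'],4),'F',np.round(s['force'],1),'shift tool mm',np.round(Rc.inv().apply(target-s['position'])*1000,1),
     'turn deg',np.round(np.degrees((Rc.inv()*Rt).as_rotvec()),2), 'in target axes',np.round(Rt.inv().apply(target-s['position'])*1000,1))
E
python3 - <<'E'
from h import *
from scipy.optimize import minimize
for c in('scene','side'):
    z=np.load(f'pics/{c}_p.npz'); P,col=z['P'],z['col']
    t=P[(abs(P[:,2]-.0695)<.003)]
    best=None
    # fit: white top rectangle contained; maximise points in 250x240 minus those outside nearby
    H=P[(P[:,2]>.062)&(P[:,2]<.116)]
    def cost(x):
        q=sh(t,x); dx=np.abs(q[:,0])-.125; dy=np.abs(q[:,1])-.12
        o=np.maximum(dx,dy); near=o<.02
        return np.sum(np.clip(o[near],0,.01)) 
    pose=np.array([.589,-.003,np.radians(16)])
    # edges by percentiles, iterate yaw with minAreaRect on nearby points
    for k in range(4):
        q=sh(t,pose); m=(abs(q[:,0])<.137)&(abs(q[:,1])<.132)
        (cx,cy),(w,h),a=cv2.minAreaRect((t[m][:,:2]*1000).astype(np.float32)); a=a-90 if a>60 else a
        pose=np.array([cx/1e3,cy/1e3,np.radians(a)])
    print(c,'rect',np.round(pose,4),a,w,h)
    q=sh(P,pose); g=(col[:,1]>col[:,0]*1.5)&(col[:,1]>col[:,2]*1.4)&(col[:,1]>70)
    b=g&(q[:,1]<-.07);print(' button',np.round(q[b].mean(0),4))
    rr=np.hypot(q[:,0]+.07,q[:,1]+.092); m=(rr>.016)&(rr<.021); print(' ring z',np.round(np.percentile(q[m,2],[5,25,50,75,95]),4))
    r=q[(q[:,2]>.096)&(q[:,2]<.101)&(abs(q[:,0])<.02-.0)&(abs(q[:,1])>.045)&(abs(q[:,1])<.07)]
    print(' rails y',np.round([np.percentile(r[r[:,1]>0,1],[5,95]),np.percentile(r[r[:,1]<0,1],[5,95])],4))
    rd=(col[:,0]>90)&(col[:,1]<.5*col[:,0])&(col[:,2]<.5*col[:,0])&(q[:,0]>.02)&(q[:,0]<.07)
    print(' red',np.round(np.percentile(q[rd],[3,50,97],axis=0),4).tolist())
    for x0 in np.arange(-.13,.06,.01):
        m=(abs(q[:,0]-x0)<.005)&(abs(q[:,1])<.04); print('  ',round(x0,3),np.round(np.median(q[m,2]),4),col[m].mean(0).astype(int) if m.any() else '',end=';')
    print()
plan(np.array([.5,-.02,.2]),np.radians(16))
E
```

```text
scene rect [ 0.5889 -0.0007  0.268 ] 15.35535717010498 248.7841339111328 235.99205017089844
 button [-0.0684 -0.0931  0.0914]
 ring z [0.0687 0.0733 0.08   0.0814 0.0828]
 rails y [[ 0.0535  0.0626]
 [-0.0632 -0.0494]]
 red [[0.0416, -0.0482, 0.1099], [0.047, -0.0025, 0.1115], [0.0516, 0.0472, 0.1133]]
   -0.13 0.0879 [98 84 77];   -0.12 0.0896 [64 59 58];   -0.11 0.0899 [42 41 43];   -0.1 0.0965 [58 57 62];   -0.09 0.0966 [60 60 64];   -0.08 0.0967 [62 62 67];   -0.07 0.0969 [70 70 74];   -0.06 0.0976 [96 94 99];   -0.05 0.1054 [124 119 119];   -0.04 0.1058 [133 102  88];   -0.03 0.1056 [133 119 116];   -0.02 0.106 [132 102  88];   -0.01 0.1056 [116 123 118];   -0.0 0.1058 [ 89 116  99];   0.01 0.1057 [104 122 113];   0.02 0.1058 [ 93 117 102];   0.03 0.1052 [119 115 118];   0.04 0.1105 [84 47 48];   0.05 0.1091 [81 44 36];
side rect [0.5855 0.0018 0.2703] 15.489696502685547 247.51449584960938 239.72906494140625
 button [-0.0698 -0.0934  0.0904]
 ring z [0.0745 0.0795 0.0805 0.0818 0.0832]
 rails y [[ 0.0471  0.0631]
 [-0.0628 -0.0577]]
 red [[0.0408, -0.0512, 0.1055], [0.0455, -0.0027, 0.1103], [0.0532, 0.0444, 0.1138]]
   -0.13 0.0457 [15 41 47];   -0.12 0.0682 [63 65 69];   -0.11 0.089 [19 19 21];   -0.1 0.0887 [20 19 22];   -0.09 0.0958 [63 64 69];   -0.08 0.0957 [69 70 76];   -0.07 0.0958 [68 69 74];   -0.06 0.0956 [72 73 79];   -0.05 0.1011 [116 116 120];   -0.04 0.1047 [161 122 100];   -0.03 0.1049 [161 145 138];   -0.02 0.1049 [163 118  92];   -0.01 0.1047 [150 150 144];   -0.0 0.1054 [ 89 137 105];   0.01 0.1048 [131 152 142];   0.02 0.1051 [ 98 140 112];   0.03 0.1051 [137 142 145];   0.04 0.1034 [81 23 22];   0.05 0.1095 [111  26  15];
clock 1.4 pos [ 0.2207 -0.5848  0.2387] F [-0.8  0.2  0.5] shift tool mm [  38.7 -429.8 -460.7] turn deg [-175.33    0.     -0.  ] in target axes [ 38.7 465.9 424.2]
```

```bash
cat >> h.py <<'E'
POSE=np.array([.587,.0005,np.radians(15.4)]); YAW=np.radians(-164.6)
E
python3 - <<'E'
from h import *
t=wd([-.068,0,.16],POSE);print(t); plan(t,YAW)
E
```

```text
[ 0.52144151 -0.01755782  0.16      ]
clock 1.4 pos [ 0.2207 -0.5848  0.2387] F [-0.8  0.2  0.5] shift tool mm [  78.7 -424.5 -481.6] turn deg [ 5.27 -0.   -0.  ] in target axes [  78.7 -467.  -440.6]
```

>>> {"method": "send_rows", "body": {
  "fingers": 0,
  "motion": [
    [[0, 0, 0], [5.3, 0, 0]],
    [[0, -29, -27], [0, 0, 0]],
    [[0, -29, -27], [0, 0, 0]],
    [[0, -29, -27], [0, 0, 0]],
    [[0, -29, -27], [0, 0, 0]],
    [[0, -29, -27], [0, 0, 0]],
    [[0, -29, -27], [0, 0, 0]],
    [[0, -29, -27], [0, 0, 0]]
  ]
}}

```text
clock: 2.2
position: [0.3498, -0.3376, 0.239]
tcp_rot: [0.095, 0.701, 0.094, -0.701]
force: [1.2, 0.5, 0.1]
opening: 0.297
```

>>> {"method": "send_rows", "body": {
  "motion": [
    [[0, -29, -27], [0, 0, 0]],
    [[0, -29, -27], [0, 0, 0]],
    [[0, -29, -27], [0, 0, 0]],
    [[0, -29, -27], [0, 0, 0]],
    [[0, -29, -27], [0, 0, 0]],
    [[10, -29, -27], [0, 0, 0]],
    [[20, -29, -27], [0, 0, 0]],
    [[20, -29, -27], [0, 0, 0]]
  ]
}}

```text
clock: 3.0
position: [0.4971, -0.0565, 0.1886]
tcp_rot: [0.095, 0.701, 0.094, -0.7]
force: [1.0, -0.4, -0.1]
opening: 0.005
```

Run:
```python
from h import *
plan(wd([-.068,0,.16],POSE),YAW); print(robot.observe()['opening'])
```

```text
clock 3.0 pos [ 0.4971 -0.0565  0.1886] F [ 1.  -0.4 -0.1] shift tool mm [ 28.6 -31.1 -33.8] turn deg [-0.03 -0.11 -0.04] in target axes [ 28.6 -31.1 -33.8]
0.005349491603519181
```

>>> {"method": "send_rows", "body": {
  "motion": [
    [[14, -15, -17], [0, 0, 0]],
    [[14, -16, -17], [0, 0, 0]],
    [[0, 0, 0], [0, 0, 0]]
  ]
}}

```text
clock: 3.3
position: [0.5214, -0.015, 0.1593]
tcp_rot: [-0.096, -0.7, -0.098, 0.701]
force: [0.4, 0.5, 1.0]
opening: 0.006
```

Run:
```python
from h import *
plan(wd([-.068,0,.16],POSE),YAW)
A,d=cams.capture('wrist'); p=cams.camera_params('wrist'); print(p); np.savez('pics/w.npz',im=A,d=d,pos=robot.observe()['position'],q=robot.observe()['tcp_rot'])
B,ds=cams.capture('side')
save('w1',np.hstack([cv2.resize(A,(400,400) ) if 0 else A[:, 100:540], cv2.resize(B[140:240,240:380],(360,400))[:, :]]))
```

```text
clock 3.3 pos [ 0.5214 -0.015   0.1593] F [0.4 0.5 1. ] shift tool mm [-0.7  2.5  0.6] turn deg [ 0.31 -0.    0.14] in target axes [-0.7  2.5  0.6]
{'vertical_fov': 65.70646984690485, 'cx': 322.03431474821394, 'cy': 205.33764469513315, 'T_tool_cam': array([[ 1.03208939e-03, -2.99780493e-01,  9.54007647e-01,
        -1.46044295e-01],
       [ 9.99999298e-01,  8.64303217e-04, -8.10252862e-04,
        -4.36512735e-04],
       [-5.81653876e-04,  9.54007814e-01,  2.99781175e-01,
        -7.71353705e-02],
       [ 0.00000000e+00,  0.00000000e+00,  0.00000000e+00,
         1.00000000e+00]])}
```

View pics/w1.png

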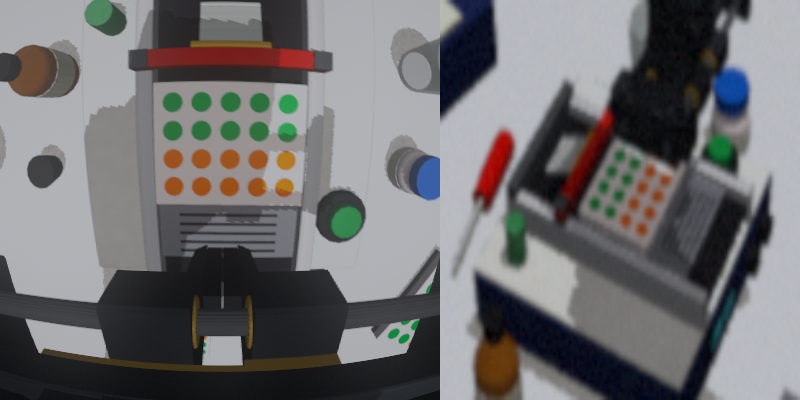

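Run:
```python
from h import *
z=np.load('pics/w.npz'); p=cams.camera_params('wrist'); f=200/np.tan(np.radians(p['vertical_fov'])/2); T=p['T_tool_cam']; d=z['d']; im=z['im'].astype(int)
v,u=np.nonzero(d>0); x=u-p['cx'];y=v-p['cy']; r=np.hypot(x,y)+1e-9; th=r/f; Z=d[v,u]; k=Z*np.tan(th)/r
P=np.c_[x*k,y*k,Z]@T[:3,:3].T+T[:3,3]; P=R.from_quat(z['q'],scalar_first=True).apply(P)+z['pos']
q=sh(P,POSE); col=im[v,u]
g=(col[:,1]>col[:,0]*1.5)&(col[:,1]>col[:,2]*1.4)&(u>400)&(u<480)&(v>180)&(v<250); print('button',np.round(q[g].mean(0),4),q[g][:,2].max())
rd=(col[:,0]>90)&(col[:,1]<.4*col[:,0])&(v<80)&(u>240)&(u<420); print('red',np.round(np.percentile(q[rd],[3,50,97],axis=0),4).tolist())
for c in (270,290,310,340,360,380):
    m=(u==c)&(v>70)&(v<260)&(q[:,2]>.085)
    hi=q[m&(q[:,2]>.102)&(q[:,2]<.108)&(v>90)]; print(c,'block x',np.round([hi[:,0].min(),hi[:,0].max()],4),'tread z',np.round(np.median(q[m&(v>215)&(v<240),2]),4),'block z',np.round(np.median(hi[:,2]),4))
for rr in (110,150,190):
    m=(v==rr)&(abs(q[:,1])<.07)&(q[:,2]>.102); print(rr,'block y',np.round([q[m,1].min(),q[m,1].max()],4), np.median(q[m,0]))
    m=(v==rr)&(abs(q[:,1])<.08)&(q[:,2]>.094)&(q[:,2]<.101); print('rails',np.round([q[m,1].min(),q[m,1].max()],4))
```

```text
button [-0.0721 -0.0956  0.0924] 0.09487452023233993
red [[0.0381, -0.0526, 0.1113], [0.0432, -0.0043, 0.1127], [0.0486, 0.0436, 0.1141]]
270 block x [-0.0521  0.0217] tread z 0.098 block z 0.1069
290 block x [-0.0535  0.0213] tread z 0.098 block z 0.1067
310 block x [-0.0535  0.0212] tread z 0.0981 block z 0.1068
340 block x [-0.0537  0.0212] tread z 0.098 block z 0.1069
360 block x [-0.0533  0.0216] tread z 0.0981 block z 0.1069
380 block x [-0.0534  0.0221] tread z 0.0979 block z 0.107
110 block y [-0.0533  0.0454] 0.00918108667944471
rails [-0.0674  0.0601]
150 block y [-0.0522  0.0465] -0.016780313409372572
rails [-0.0666  0.0603]
190 block y [-0.0529  0.0462] -0.043619995174353984
rails [-0.0673  0.0599]
```

>>> {"method": "send_rows", "body": {
  "motion": [
    [[15, 5, 0], [0, 0, 0]],
    [[25, 0, 0], [0.3, 0, 0]],
    [[16, 0, 0], [0, 0, 0]],
    [[3, 0, 0], [0, 0, 0]],
    [[3, 0, 0], [0, 0, 0]],
    [[3, 0, 0], [0, 0, 0]],
    [[2, 0, 0], [0, 0, 0]],
    [[0, 0, 0], [0, 0, 0]]
  ]
}}

```text
clock: 4.2
position: [0.5222, -0.0248, 0.0944]
tcp_rot: [0.093, 0.701, 0.092, -0.701]
force: [-0.4, -2.1, 4.7]
opening: 0.01
```

>>> {"method": "send_rows", "body": {
  "motion": [
    [[2, 0, 0], [0, 0, 0]],
    [[2, 0, 0], [0, 0, 0]],
    [[2, 0, 0], [0, 0, 0]],
    [[2, 0, 0], [0, 0, 0]],
    [[0, 0, 0], [0, 0, 0]],
    [[0, 0, 0], [0, 0, 0]]
  ]
}}

```text
clock: 4.8
position: [0.5222, -0.0248, 0.0868]
tcp_rot: [0.093, 0.701, 0.092, -0.701]
force: [-1.8, -2.8, 10.5]
opening: 0.002
```

Run:
```python
from h import *
print(sh(robot.observe()['position'][None],POSE))
plan(wd([-.0675,-.0025,.087],POSE),YAW)
```

```text
[[-0.06917152 -0.00714636  0.08682268]]
clock 4.8 pos [ 0.5222 -0.0248  0.0868] F [-1.8 -2.8 10.5] shift tool mm [-0.2 -4.7 -1.6] turn deg [-0.38 -0.06 -0.09] in target axes [-0.2 -4.6 -1.7]
```

>>> {"method": "send_rows", "body": {
  "motion": [
    [[0.5, 0, -3], [0, 0, 0]],
    [[0, 0, -3], [0, 0, 0]],
    [[0, 0, -3], [0, 0, 0]],
    [[0, 0, -3], [0, 0, 0]],
    [[0, 0, -3], [0, 0, 0]],
    [[0, 0, -3], [0, 0, 0]],
    [[0, 0, -3], [0, 0, 0]],
    [[0, 0, 0], [0, 0, 0]]
  ]
}}

```text
clock: 5.6
position: [0.5394, -0.0191, 0.0858]
tcp_rot: [-0.093, -0.699, -0.092, 0.703]
force: [-6.0, -2.4, 11.4]
opening: 0.005
```

Run:
```python
from h import *
print(sh(robot.observe()['position'][None],POSE), robot.observe()['force'])
A,d=cams.capture('wrist'); save('w2',A[:270,150:500])
```

```text
[[-0.05106876 -0.00629844  0.08581055]] [-5.99775809 -2.42346177 11.40827034]
```

View pics/w2.png

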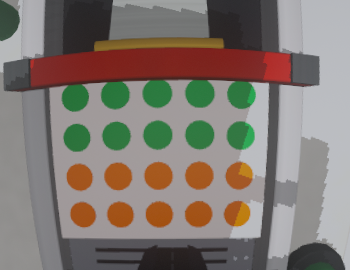

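>>> {"method": "send_rows", "body": {
  "motion": [
    [[0, 0, -3], [0, 0, 0]],
    [[0, 0, -4], [0, 0, 0]],
    [[0, 0, -4], [0, 0, 0]],
    [[0, 0, -4], [0, 0, 0]],
    [[0, 0, -4], [0, 0, 0]],
    [[0, 0, -4], [0, 0, 0]],
    [[0, 0, -4], [0, 0, 0]],
    [[0, 0, 0], [0, 0, 0]]
  ]
}}

```text
clock: 6.45
position: [0.5659, -0.0121, 0.0859]
tcp_rot: [-0.093, -0.699, -0.092, 0.703]
force: [-5.4, -2.2, 9.4]
opening: 0.006
```

Run:
```python
from h import *
print(sh(robot.observe()['position'][None],POSE), robot.observe()['force'])
A,d=cams.capture('wrist'); save('w3',A[:270,150:500])
```

```text
[[-0.02368159 -0.00656061  0.08587083]] [-5.4227668  -2.1606468   9.43551953]
```

View pics/w3.png

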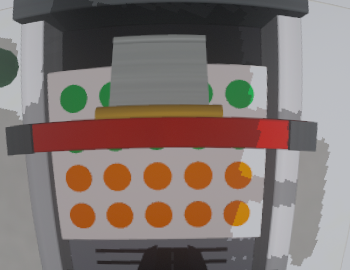

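>>> {"method": "send_rows", "body": {
  "motion": [
    [[0, 0, -4], [0, 0, 0]],
    [[0, 0, -4], [0, 0, 0]],
    [[0, 0, -4], [0, 0, 0]],
    [[0, 0, -4], [0, 0, 0]],
    [[0, 0, -4], [0, 0, 0]],
    [[0, 0, -4], [0, 0, 0]],
    [[0, 0, -2], [0, 0, 0]],
    [[0, 0, 0], [0, 0, 0]]
  ]
}}

```text
clock: 7.3
position: [0.5895, -0.0057, 0.0854]
tcp_rot: [-0.093, -0.698, -0.092, 0.704]
force: [-6.9, -2.0, 8.7]
opening: 0.003
```

>>> {"method": "send_rows", "body": {
  "motion": [
    [[0, 0, -2], [0, 0, 0]],
    [[0, 0, -2], [0, 0, 0]],
    [[0, 0, 0], [0, 0, 0]]
  ]
}}

```text
clock: 7.6
position: [0.5933, -0.0047, 0.0854]
tcp_rot: [-0.093, -0.698, -0.092, 0.704]
force: [-6.9, -2.6, 8.4]
opening: 0.007
```

>>> {"method": "send_rows", "body": {
  "motion": [
    [[0, 0, -2], [0, 0, 0]],
    [[0, 0, -1], [0, 0, 0]],
    [[0, 0, 0], [0, 0, 0]]
  ]
}}

```text
clock: 7.9
position: [0.5956, -0.0041, 0.0853]
tcp_rot: [-0.093, -0.698, -0.092, 0.704]
force: [-8.1, -3.0, 8.9]
opening: 0.005
```

>>> {"method": "send_rows", "body": {
  "motion": [
    [[0, 0, -2], [0, 0, 0]],
    [[0, 0, -1], [0, 0, 0]],
    [[0, 0, 0], [0, 0, 0]]
  ]
}}

```text
clock: 8.2
position: [0.5958, -0.004, 0.085]
tcp_rot: [-0.093, -0.696, -0.092, 0.706]
force: [-12.4, -3.4, 12.1]
opening: 0.003
```

Run:
```python
from h import *
print(sh(robot.observe()['position'][None],POSE), robot.observe()['force'])
A,d=cams.capture('wrist'); save('w4',A[:270,150:500])
```

```text
[[ 0.00724229 -0.00669524  0.08500909]] [-12.4039272   -3.37333196  12.1270041 ]
```

View pics/w4.png

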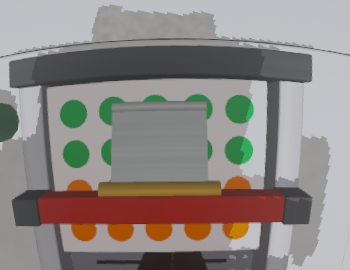

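>>> {"method": "send_rows", "body": {
  "motion": [
    [[-3, 0, 0], [0, 0, 0]],
    [[-3, 0, 0], [0, 0, 0]],
    [[-4, 0, 0], [0, 0, 0]],
    [[0, 0, 2], [0, 0, 0]],
    [[0, 0, 2], [0, 0, 0]],
    [[0, 0, 0], [0, 0, 0]]
  ]
}}

```text
clock: 8.85
position: [0.5961, -0.0034, 0.0943]
tcp_rot: [-0.093, -0.699, -0.093, 0.703]
force: [-5.8, -1.3, -1.7]
opening: 0.002
```

>>> {"method": "send_rows", "body": {
  "motion": [
    [[0, 0, 3], [0, 0, 0]],
    [[-1, 0, 3], [0, 0, 0]],
    [[-15, 0, 0], [0, 0, 0]],
    [[-25, 0, 0], [0, 0, 0]],
    [[-20, 0, 0], [0, 0, 0]],
    [[0, 0, 0], [0, 0, 0]]
  ]
}}

```text
clock: 9.45
position: [0.5969, -0.0041, 0.1598]
tcp_rot: [0.093, 0.704, 0.093, -0.698]
force: [1.1, 0.0, -0.4]
opening: 0.003
```

Run:
```python
from h import *
o=robot.observe(); A,d=cams.capture('wrist'); save('w5',A)
z=dict(q=o['tcp_rot'],pos=o['position']); p=cams.camera_params('wrist'); f=200/np.tan(np.radians(p['vertical_fov'])/2); T=p['T_tool_cam']; im=A.astype(int)
v,u=np.nonzero(d>0); x=u-p['cx'];y=v-p['cy']; r=np.hypot(x,y)+1e-9; th=r/f; Z=d[v,u]; k=Z*np.tan(th)/r
P=np.c_[x*k,y*k,Z]@T[:3,:3].T+T[:3,3]; P=R.from_quat(z['q'],scalar_first=True).apply(P)+z['pos']
q=sh(P,POSE); col=im[v,u]
rd=(col[:,0]>90)&(col[:,1]<.4*col[:,0])&(q[:,2]>.108)&(abs(q[:,1])<.06); print('red',np.round(np.percentile(q[rd],[3,50,97],axis=0),4).tolist())
for yy in (-.04,-.03,-.025,.02,.025,.03):
    m=(abs(q[:,1]-yy)<.0015)&(q[:,0]<.13)&(q[:,0]>-.06); w=q[m]; w=w[np.argsort(w[:,0])]
    b=w[(w[:,2]>.096)&(w[:,2]<.104)]; print(yy,'block x',b[:,0].min(),b[:,0].max(),'z',np.median(b[:,2]), 'stop x',w[w[:,2]>.105][-1:,0], w[(w[:,2]>.105)&(w[:,0]>.08)][:1])
g=(col[:,1]>col[:,0]*1.5)&(col[:,1]>col[:,2]*1.4)&(q[:,1]<-.07)&(q[:,1]>-.12)&(abs(q[:,0]+.07)<.03); print('button',g.sum(),q[g].mean(0) if g.any() else'')
t=wd([-.0715,-.0945,.11],POSE); print('now',sh(o['position'][None],POSE)); plan(t,YAW)
```

```text
red [[0.0405, -0.0495, 0.1108], [0.0456, -0.0013, 0.1121], [0.0506, 0.0469, 0.1132]]
-0.04 block x 0.01732661982296483 0.09971641823394142 z 0.10016208199368189 stop x [0.11067082] [[ 0.09953575 -0.03915294  0.10517564]]
-0.03 block x 0.0176404990724593 0.09933450695979791 z 0.10015560045964997 stop x [0.1110221] [[ 0.09925519 -0.02941116  0.10521248]]
-0.025 block x 0.017691194237767497 0.09897119522192067 z 0.10006183852102891 stop x [0.11083915] [[ 0.09908495 -0.02355534  0.10601069]]
0.02 block x 0.01811585045991897 0.09937566653218384 z 0.10023809481755482 stop x [0.11147766] [[0.08127366 0.01884649 0.10546763]]
0.025 block x 0.017851874071569424 0.09958822323570157 z 0.10016209923854782 stop x [0.11105418] [[0.09970927 0.02361562 0.10639816]]
0.03 block x 0.018125943626616847 0.09964702391692203 z 0.10006397990993227 stop x [0.11138141] [[0.09927943 0.02994819 0.10742326]]
button 0 
now [[ 0.00833802 -0.00708512  0.15975069]]
clock 9.5 pos [ 0.5956 -0.0042  0.1581] F [-1.1  0.1 -0.4] shift tool mm [47.7 88.1 78.3] turn deg [-0.32 -0.36 -0.06] in target axes [48.1 87.7 78.5]
```

View pics/w5.png

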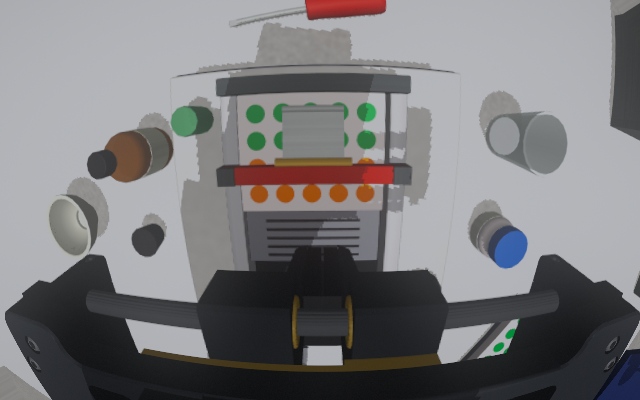

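>>> {"method": "send_rows", "body": {
  "motion": [
    [[0, 22, 20], [0, 0, 0]],
    [[0, 22, 20], [0, 0, 0]],
    [[0, 22, 20], [0, 0, 0]],
    [[20, 21, 18], [0, 0, 0]],
    [[20, 0, 0], [0, 0, 0]],
    [[10, 0, 0], [0, 0, 0]],
    [[0, 0, 0], [0, 0, 0]]
  ]
}}

```text
clock: 10.2
position: [0.54, -0.1079, 0.1046]
tcp_rot: [-0.093, -0.7, -0.094, 0.702]
force: [-0.5, 0.7, 1.0]
opening: 0.005
```

Run:
```python
from h import *
print(sh(robot.observe()['position'][None],POSE)); plan(wd([-.0705,-.0935,.084],POSE),YAW)
a,_=cams.capture('scene'); b,_=cams.capture('side'); w,_=cams.capture('wrist')
save('b1',np.hstack([cv2.resize(b[150:210,310:390],(400,300),interpolation=2),cv2.resize(w[150:330,200:440],(400,300))]))
```

```text
[[-0.0740893  -0.09201778  0.10459904]]
clock 10.2 pos [ 0.54   -0.1079  0.1046] F [-0.5  0.7  1. ] shift tool mm [20.6  1.5 -3.6] turn deg [-0.26  0.11  0.1 ] in target axes [20.6  1.5 -3.6]
```

View pics/b1.png

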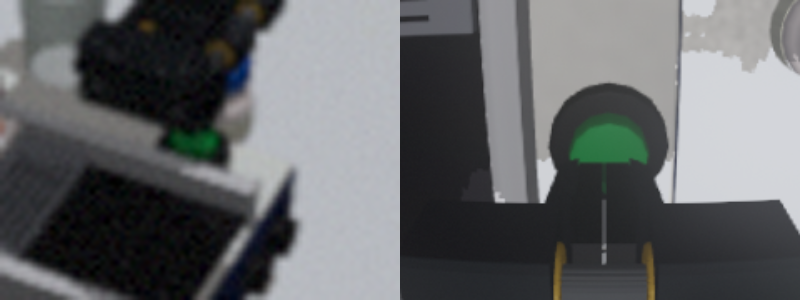

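>>> {"method": "send_rows", "body": {
  "motion": [
    [[5, 0, -3], [0, 0, 0]],
    [[5, 0, 0], [0, 0, 0]],
    [[3, 0, 0], [0, 0, 0]],
    [[3, 0, 0], [0, 0, 0]],
    [[3, 0, 0], [0, 0, 0]],
    [[2, 0, 0], [0, 0, 0]],
    [[0, 0, 0], [0, 0, 0]]
  ]
}}

```text
clock: 11.05
position: [0.5435, -0.1079, 0.0864]
tcp_rot: [0.093, 0.701, 0.093, -0.701]
force: [-2.0, 2.1, 13.2]
opening: 0.007
```

>>> {"method": "send_rows", "body": {
  "motion": [
    [[2, 0, 0], [0, 0, 0]],
    [[0, 0, 0], [0, 0, 0]],
    [[0, 0, 0], [0, 0, 0]]
  ]
}}

```text
clock: 11.35
position: [0.5436, -0.1079, 0.0861]
tcp_rot: [0.093, 0.702, 0.093, -0.7]
force: [-5.6, 2.8, 28.4]
opening: 0.006
```

>>> {"method": "send_rows", "body": {
  "motion": [
    [[-8, 0, 0], [0, 0, 0]],
    [[-20, 0, 0], [0, 0, 0]],
    [[-30, 0, 0], [0, 0, 0]],
    [[-30, 0, 0], [0, 0, 0]],
    [[-20, 0, 0], [0, 0, 0]],
    [[0, 0, 0], [0, 0, 0]]
  ]
}}

```text
clock: 11.95
position: [0.5451, -0.1087, 0.1936]
tcp_rot: [0.093, 0.703, 0.092, -0.699]
force: [0.0, -0.6, -1.0]
opening: 0.005
```

Run:
```python
from h import *
print(robot.observe()['position'],robot.observe()['force'])
a,d=cams.capture('scene'); b,_=cams.capture('side')
P=pts('scene',d,np.ones((400,640),bool)); col=a[d>0].astype(int); q=sh(P,POSE)
g=(col[:,1]>col[:,0]*1.5)&(col[:,1]>col[:,2]*1.4)&(col[:,1]>60)&(np.hypot(q[:,0]+.07,q[:,1]+.092)<.02); print('button z',np.median(q[g,2]) if g.any() else g.sum())
save('end',np.hstack([cv2.resize(a[160:310,185:435],(420,300),interpolation=2),cv2.resize(b[130:300,235:450],(380,300),interpolation=2)]))
```

```text
[ 0.54512077 -0.10865615  0.19364713] [ 0.00856511 -0.57290286 -0.95708013]
button z 0.09158827763408861
```

View pics/end.png

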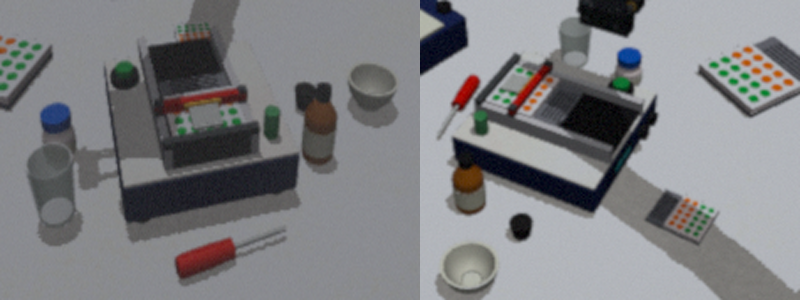

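The carrier sits home under the gate bar, the button is back up, and the other things stand where they did.

```bash
python3 -c "
from workcell import robot; print(robot.job_done())"
```

```text
the job is handed in; nothing more can be done
None
```

The job is done and handed in, with the clock at about 12 s of the 51 s allowed.

- **Carrier:** With the fingers shut, I pressed the tread down about 11 mm at 9–12 N. I then slid the carrier forward under the gate bar and leaf spring until it stopped and the push force rose from about 7 to 12 N. After I lifted off, the wrist depth image showed the white block from x ≈ 17.7 to 99.5 mm. Its front is on the end stop, within about 0.5 mm, and its top is at z ≈ 100 mm, up against the gate bar.
- **Start button:** It went down until the fingertips stopped at z ≈ 86 mm, where the force rose to 28 N with no further travel. After release its top measured 91.6 mm, so it sprang back.
- **Other things:** In the last pictures they look to be standing where they were, with the hand clear of everything. I judged this by eye and did not measure it again.

**Disagreements:** The cameras disagreed by 2–4 mm on where the shaker stands, so I used a compromise. The finger also pressed about 5 mm off the tread's centre sideways. Neither had a visible effect.

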